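# Release the child-safe knife drawer from behind

### The job

Open the child-safe knife drawer: pick up the wooden release rod, push it through the small hole in the back of the chest until the spring latch inside lets go and the drawer springs out a little. Lay the rod down gently on the table and pull the drawer fully out to its stop. Do not disturb the wine glass, mug and pepper mill standing round the work.

Things in the scene. Friction and masses are not known exactly. Their poses are not given: they have to be found in the camera images.
- chest: Fixed pale wooden chest with one drawer, 190 mm deep, 200 wide, 118 high. Origin: centre of its underside, on the table. Its +x points out of the back panel (outer face at x = +95 mm, with the round hole), -x out of the drawer front (outer face at x = -112 mm when shut), z up. It stands crosswise: hole to the robot's left, drawer to its right.
- release_hole (a point): Centre of the round release hole, 20 mm across, in the outer face of the chest's back panel (10 mm thick), 46 mm above the table; a steel plate 50 x 56 mm, 1 mm proud, surrounds it. Axes as the chest's, so the rod goes in along -x, level and square to the panel. The hole is too small for fingers.
- latch_pad (a point): Face of the spring latch's steel pad, 24 mm wide, straight behind the hole, 21 mm in from the panel's outer face. Pushed with 3 to 9 N it swings in; when the rod's tip is 29 to 30 mm in from the outer face the drawer is freed, at about 37 mm the pad comes to a firm stop. It springs back when let go.
- rod: Loose wooden release rod, 180 mm long, about 60 g, lying on the table: a squared grip 16 x 16 mm, 80 mm long, then a round shank 12 mm across. Origin: on its axis at the middle of the squared grip, 8 mm above the table as it lies. Its +x axis runs along it to the tip; the grip spans x = -40 to +40 mm.
- rod_tip (a point): Tip of the rod's shank, on its axis, 140 mm from the rod's origin along its +x.
- drawer (a joint): How far the drawer is out, m: 0 shut (about 0.001 play against the latch), stop at 0.110. It slides along the chest's -x. Once freed, a spring pushes it out by about 0.03 to 0.04 and the latch cannot catch it again there; from there it slides by hand with 1 to 3 N and stays where it is left.
- drawer_handle (a point): Middle of the steel bar handle on the drawer front; moves with the drawer. The bar runs along the chest's y, 110 mm long, 11 mm thick, 88 mm above the table, its centre line 35 mm out from the drawer front (29 mm clear space behind it). It can be pinched from above or hooked.
- wine_glass_b: The nearer of the two wine glasses, to the right of the drawer's end of the chest: 82 mm across, 201 mm high, standing on the table; origin under its foot. (The farther one is out of the way.)
- mug: Small mug, 65 x 92 mm, 49 mm high, standing on the table; origin under it.
- pepper_mill: Wooden pepper mill, 58 mm across, 170 mm high, standing on the table; origin under it.

How it is judged:
By the outcome, as a careful person would: the job done as asked, in the order asked, and still so for the second after the job is handed in, with the robot touching nothing.
It also fails if it takes over 64 s, if anything falls off the work surface, if the arm or the gripper's body presses on something with over 40 N, if the wrist force passes 120 N, or if a joint passes its speed limit or range.

### The arm

A 6-joint arm with a two-finger parallel gripper is mounted at the origin on a cart in front of the work surface, level with it; the furniture and walls round the work are solid. World frame = base frame: x ahead of the robot, y to its left, z up, the work surface at z = 0. Lengths are in m, angles in rad, forces in N, time in s.
With the tool pointing down it reaches from about 0.275 to 1 m from the base axis. Payload 8.4 kg.
Tool frame: the origin (TCP) lies on the centre line of the jaws, within the pads' length; the fingertips stand 17 mm ahead of it and the grasp point (between the pads) lies 2 mm behind it (bot.tcp_to_tips is the z of the fingertips in the tool frame, in m); z points along the fingers, y is the line along which they close (so a half turn about z gives the same grasp; the last joint's range is limited). The gripper opens to 85 mm and grips with 20 to 120 N. Pads are 22 mm wide; open, the fingers measure 114 mm over their backs; the gripper's body (76 mm by 85 mm) begins 54 mm behind the grasp point. The pads swing forward as they close: fully open they stand 13 mm farther back than shut.
Start: joints at [-1.224, 0.353, 1.633, -0, 1.155, -0.002], TCP at [0.214, -0.587, 0.248] pointing down, gripper open.
Joint ranges: [-2.63, 2.63], [-0.92, 2.1], [0.06, 2.66], [-1.3, 4.44], [0, 2.69], [-3.02, 3.02]. Speed limits (rad/s): [2.22, 2.22, 2.79, 3.14, 3.14, 3.14].

### API

Orientations are given as a unit quaternion [x, y, z, w].
In Python, from workcell import bot, hand, kinematics, get_obs, vision, hand_in gives the robot as it stands. The module is installed in compiled form; this text tells all that it offers. Calls block until the motion is done:
- bot.reach(position, orientation): joint-space move of the TCP to a pose.
- bot.servo_line(position, ori=None, velocity=0.15): straight line of the TCP; ori=None keeps the orientation; velocity is the mean speed in m/s.
- bot.goto_joints(angles): joint-space move.
- hand.move_gripper(opening, strength=None): finger opening in m; strength is the grip in N (None keeps the last); returns when the fingers have stopped.
- bot.dwell(seconds).
- kinematics.solve_ik(position, orientation): joint angles nearest the present ones, or None.
- get_obs(): the state.
- vision.read_camera(name): name is "scene" or "top" or "wrist"; returns a dict with "frame" (480x640x3 uint8, red, green, blue), "intrinsics" (3x3 intrinsics, pixels), "view" (4x4, takes a point from world to camera coordinates). Camera axes: x right, y down, z forward; pixel columns grow to the right and rows downward; lengths in m; the calibration is good to about 2 mm. A picture is of the moment at which its call begins. There is no depth.
A pose or a line that the arm cannot do raises bot.IKError and nothing moves.
- hand_in(): hands the job in; it is judged then, once.
The state is a dict: "time_s": time; "joint_pos": joint angles; "joint_vel": joint speeds; "joint_efforts": joint torques, N m; "position": TCP position; "orientation": TCP orientation; "wrist_force": force on the tool from outside, world axes, zero at the start; "ft_torque": the same for the moment, N m; "gripper_width": finger opening in m; "grip_force": force on a finger pad.
Only numpy, scipy, OpenCV 4.12 (cv2) and the standard library are available. Lean on these libraries where they do the work, as an engineer would, in place of code of your own. Each camera call takes 0.05 s, during which the arm holds its last target. There are 200 camera calls.

## Working session

There is one attempt and no reset: what is moved stays moved. The work goes in short steps, each a Python script; the robot and the scene stay as the last script left them, time stands still between calls to the robot, and variables do not carry over. Pictures are saved under pics/ and viewed, at most 10 in all, crops included, and the job is handed in when it is done.

```bash
mkdir -p pics
cat > h.py <<'E'
import numpy as np, cv2
from workcell import bot, hand, kinematics, get_obs, vision, hand_in
def snap(n,f=None):
    r=vision.read_camera(n)
    if f: cv2.imwrite('pics/'+f,r['frame'][...,::-1])
    return r
def ray(r,uv):
    K,V=np.array(r['intrinsics']),np.array(r['view']); R,t=V[:3,:3],V[:3,3]
    return -R.T@t, R.T@np.linalg.solve(K,[uv[0],uv[1],1.])
def plane(r,uv,z):
    c,d=ray(r,uv); return c+d*(z-c[2])/d[2]
def proj(r,p):
    V=np.array(r['view']); q=np.array(r['intrinsics'])@(V[:3,:3]@np.array(p)+V[:3,3]); return q[:2]/q[2]
def tri(a,ua,b,ub):
    (c1,d1),(c2,d2)=ray(a,ua),ray(b,ub)
    s=np.linalg.lstsq(np.c_[d1,-d2],c2-c1,rcond=None)[0]
    p,q=c1+d1*s[0],c2+d2*s[1]; return (p+q)/2,np.linalg.norm(p-q)
E
python3 - <<'E'
from h import *
import pickle
d={n:snap(n,n+'0.png') for n in ('scene','top')}
pickle.dump(d,open('v.pkl','wb'))
for n in d: print(n,np.round(ray(d[n],(320,240)),3).tolist())
o=get_obs();print(o['time_s'],o['orientation'],o['gripper_width'],bot.tcp_to_tips,o['wrist_force'])
E
```

```text
scene [[-0.003, 0.769, 0.869], [0.465, -0.619, -0.633]]
top [[0.513, 0.008, 1.361], [0.078, 0.015, -0.997]]
0.1 [ 9.84833791e-01  1.73499257e-01 -9.51954818e-05 -6.35409731e-04] 0.08593723310544006 0.017 [-1.23603182 -0.16869979  0.23898395]
```

View pics/top0.png

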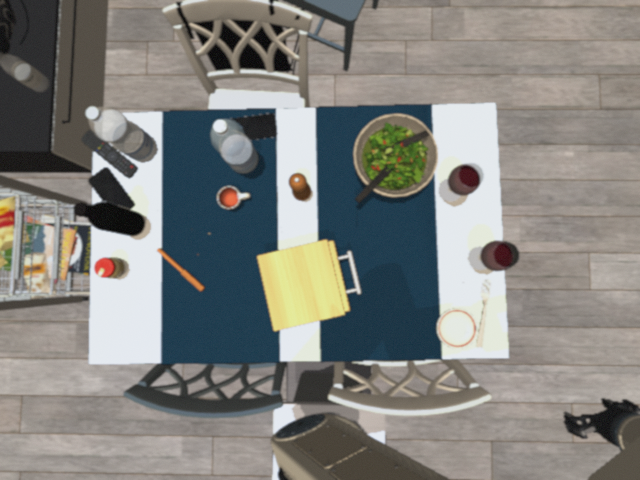

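View pics/scene0.png

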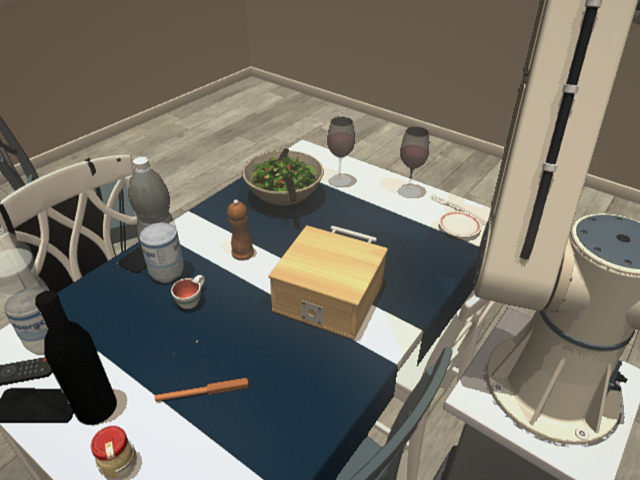

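The top view shows the rod from about (160,250), its tip, to (203,290), its grip end. The chest is at about (305,285) with its handle at (350,272), the mug at (229,197), the mill at (300,185) and the nearer glass at (500,255). In the scene view the steel plate is at about (312,312).

```bash
cat > m.py <<'E'
from h import *
import pickle
d=pickle.load(open('v.pkl','rb')); T,S=d['top'],d['scene']
def mask(r,lo,hi,box):
    m=cv2.inRange(cv2.cvtColor(r['frame'],cv2.COLOR_RGB2HSV),lo,hi); k=np.zeros_like(m)
    x0,y0,x1,y1=box; k[y0:y1,x0:x1]=m[y0:y1,x0:x1]
    n,l,s,_=cv2.connectedComponentsWithStats(k); i=1+s[1:,4].argmax(); return (l==i).astype(np.uint8)
def rod(r,box):
    m=mask(r,(3,90,60),(20,255,255),box); v,u=np.nonzero(m)
    P=np.array([plane(r,p,.008)[:2] for p in np.c_[u,v]]); c=P.mean(0)
    ax=np.linalg.svd(P-c)[2][0]; s=(P-c)@ax; 
    a,b=c+ax*s.min(),c+ax*s.max(); a,b=(a,b) if a[1]<b[1] else (b,a)
    return a,b,np.linalg.norm(a-b),np.degrees(np.arctan2(*(b-a)[::-1])),len(u)
print('top',rod(T,(150,240,215,300)));print('scn',rod(S,(145,370,260,410)))
m=mask(T,(15,50,120),(32,255,255),(250,230,365,340))
c=max(cv2.findContours(m,0,2)[0],key=cv2.contourArea)
q=cv2.approxPolyDP(c,4,True)[:,0]; print(q.tolist())
for p in q: print(plane(T,p,.118).round(4))
print('hole',plane(S,(312,312),.046))
a=cv2.resize(S['frame'][220:350,255:405],None,fx=5,fy=4.6,interpolation=2)[...,::-1]
cv2.imwrite('pics/c1.png',cv2.resize(S['frame'][220:340,250:400],(750,600),interpolation=2)[...,::-1])
cv2.imwrite('pics/c2.png',cv2.resize(T['frame'][230:340,245:370],(625,550),interpolation=2)[...,::-1])
E
python3 m.py
```

```text
top (array([0.47207727, 0.36796257]), array([0.58872591, 0.50274475]), np.float64(0.17825022294453605), np.float64(49.125108934560984), 341)
scn (array([0.47165641, 0.36776442]), array([0.58802288, 0.50375766]), np.float64(0.17898412780138365), np.float64(49.44711370868074), 796)
[[332, 240], [257, 255], [274, 331], [349, 310]]
[ 0.61   -0.0049  0.118 ]
[0.5684 0.1953 0.118 ]
[0.3683 0.1465 0.118 ]
[ 0.4252 -0.0508  0.118 ]
hole [0.4661511  0.17018467 0.046     ]
```

View pics/c1.png

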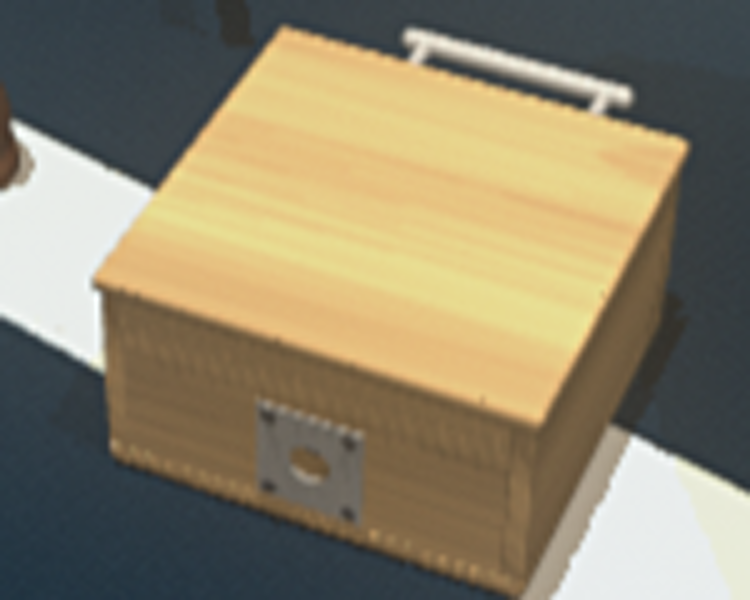

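View pics/c2.png

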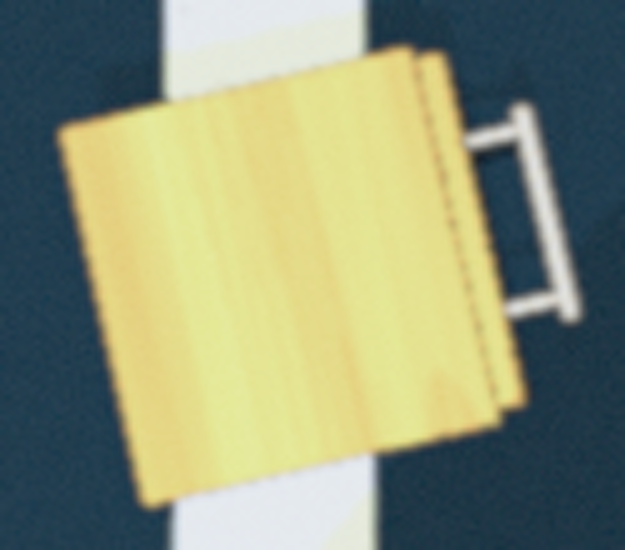

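The crops show the hole centred at crop (310,464), which is scene pixel (311.6,312.4). They also show the lid corners, and in the top view the handle bar running from crop (523,110) to (570,315). Next I compute the chest frame from both views.

```bash
cat > m2.py <<'E'
from h import *
import pickle
d=pickle.load(open('v.pkl','rb')); T,S=d['top'],d['scene']
u=lambda p,o:(np.array(p)+.5)/5-.5+o
s=lambda x,y:u((x,y),(250,220)); t=lambda x,y:u((x,y),(245,230))
def yaw(a,b): e=b-a; return np.degrees(np.arctan2(e[1],e[0])),np.linalg.norm(e)
# lid corners: back-far, back-near, front-near, front-far
Sc=[plane(S,s(*p),.118)[:2] for p in((94,283),(543,426),(689,145),(283,26))]
Tc=[plane(T,t(*p),.118)[:2] for p in((58,130),(145,508),(502,425),(412,46))]
for n,C in(('S',Sc),('T',Tc)):
    print(n,np.round(C,4).tolist(),'centre',np.mean(C,0).round(4))
    for i in range(4): print('  yaw,len',np.round(yaw(C[i],C[(i+1)%4]),4))
print('hole S',plane(S,s(310,464),.046))
ha,hb=[plane(T,t(*p),.088) for p in((523,108),(571,316))]; print('handle T',ha,hb,(ha+hb)/2,yaw(ha[:2],hb[:2]))
ha,hb=[plane(S,s(*p),.088) for p in((408,37),(628,97))]; print('handle S',ha,hb,(ha+hb)/2,yaw(ha[:2],hb[:2]))
print('mug',plane(T,(229,197),.03),'mill',plane(T,(300,190),.1),'glassS',plane(S,(411,190),0))
E
python3 m2.py
```

```text
S [[0.5614, 0.1993], [0.3644, 0.1501], [0.4105, -0.0354], [0.6102, 0.0095]] centre [0.4866 0.0809]
  yaw,len [-165.9877    0.2029]
  yaw,len [-76.062    0.1912]
  yaw,len [12.6847  0.2047]
  yaw,len [104.4381   0.1959]
T [[0.5668, 0.1974], [0.3678, 0.1475], [0.4131, -0.0403], [0.6132, 0.0085]] centre [0.4902 0.0783]
  yaw,len [-165.9382    0.2051]
  yaw,len [-76.449    0.1933]
  yaw,len [13.7072  0.2059]
  yaw,len [103.7888   0.1945]
hole S [0.4661106  0.17163427 0.046     ]
handle T [ 0.58206669 -0.05231268  0.088     ] [ 0.46950436 -0.07861096  0.088     ] [ 0.52578553 -0.06546182  0.088     ] (np.float64(-166.84969246230196), np.float64(0.11559358663412314))
handle S [ 0.5804084  -0.05226604  0.088     ] [ 0.46904134 -0.08005504  0.088     ] [ 0.52472487 -0.06616054  0.088     ] (np.float64(-165.9893087767168), np.float64(0.11478175252100142))
mug [0.73976491 0.29305833 0.03      ] mill [0.74815279 0.08329411 0.1       ] glassS [ 0.56473942 -0.44289341  0.        ]
```

```bash
cat >> h.py <<'E'
def down(deg): a=np.radians(deg)/2; return [np.cos(a),np.sin(a),0,0]
D=np.array([np.cos(np.radians(-76.05)),np.sin(np.radians(-76.05)),0])   # chest -x
HOLE=np.array([.4659,.1717,.046]); ROD=np.array([.4974,.3980,0]); DZ=.0120  # tcp above rod axis
E
python3 - <<'E'
from h import *
q=down(229.3)
bot.reach(ROD+[0,0,.14],q)
bot.servo_line(ROD+[0,0,.020],velocity=.12)
hand.move_gripper(0.0,60)
o=get_obs();print(o['time_s'],o['gripper_width'],o['grip_force'],o['position'])
bot.servo_line(ROD+[0,0,.16],velocity=.15)
P=HOLE-D*.18
bot.reach([P[0],P[1],.16],down(103.95))
bot.servo_line([P[0],P[1],.046+DZ],velocity=.15)
o=get_obs();print(o['time_s'],o['gripper_width'],o['position'],o['joint_pos'],o['wrist_force'])
import pickle
d={n:snap(n,n+'1.png') for n in('scene','top')}; pickle.dump(d,open('v1.pkl','wb'))
cv2.imwrite('pics/c3.png',np.vstack([cv2.resize(d['scene']['frame'][270:410,210:370],(640,560)[:1]+(300,)) if 0 else cv2.resize(d['scene']['frame'][280:380,200:400],(600,300),interpolation=2),cv2.resize(d['top']['frame'][210:310,150:350],(600,300),interpolation=2)])[...,::-1])
E
```

```text
5.475 0.014001061992123101 59.086816906929016 [0.49759122 0.39817542 0.02034171]
9.2917 0.014108836540844678 [0.4229686  0.34676013 0.05858011] [ 6.83972307e-01  4.88275957e-01  1.93773574e+00 -5.06657079e-06
  7.14648591e-01  4.40413819e-01] [ 0.71160181  0.00322038 -0.53379471]
```

View pics/c3.png

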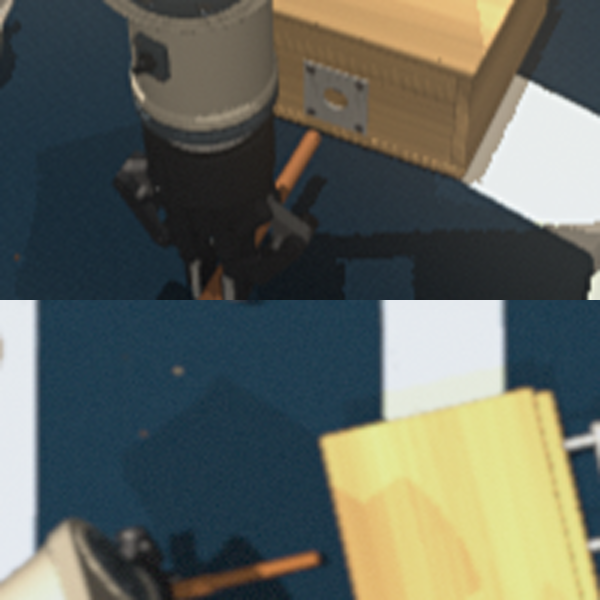

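The rod is held, with its shank tip at about scene (304.5,325) and top (256.5,296), about 40 mm short of the plate. I compare the shank's axis line in both views with the intended insertion line.

```bash
cat > ax.py <<'E'
from h import *
def axis(r,box):
    m=cv2.inRange(cv2.cvtColor(r['frame'],cv2.COLOR_RGB2HSV),(3,100,60),(16,255,255)); x0,y0,x1,y1=box
    v,u=np.nonzero(m[y0:y1,x0:x1]); P=np.c_[u+x0,v+y0].astype(np.float32)
    vx,vy,x,y=cv2.fitLine(P,cv2.DIST_HUBER,0,.01,.01).ravel(); e=np.array([vx,vy]);c=np.array([x,y])
    s=(P-c)@e; return c,e,c+e*s.min(),c+e*s.max(),len(P)
def axis3(S,sb,T,tb):
    n=[];c=[]
    for r,b in((S,sb),(T,tb)):
        k,e,lo,hi,N=axis(r,b); print('px',lo,hi,N)
        o,d1=ray(r,k);_,d2=ray(r,k+20*e); nn=np.cross(d1,d2); nn/=np.linalg.norm(nn); n.append(nn); c.append(nn@o)
    a=np.cross(*n); a/=np.linalg.norm(a); a*=np.sign(a@D)
    p=np.linalg.solve(np.vstack([n,D]),c+[D@HOLE]) # where the axis crosses the panel plane
    return p,a
E
python3 - <<'E'
from ax import *
import pickle
d=pickle.load(open('v1.pkl','rb'))
p,a=axis3(d['scene'],(292,318,310,344),d['top'],(210,288,262,312))
print('axis at panel',p,'vs',HOLE,'yaw',np.degrees(np.arctan2(a[1],a[0])),'pitch',np.degrees(np.arcsin(a[2])))
print('exp tip px',proj(d['scene'],HOLE-.04*D),proj(d['top'],HOLE-.04*D))
print('tip tri',tri(d['scene'],(304.5,325),d['top'],(256.7,296)),HOLE-.04*D)
E
```

```text
px [293.3271  343.18213] [306.22733 320.013  ] 136
px [209.41907 306.61328] [256.0633 295.26  ] 250
axis at panel [0.46722252 0.17202851 0.04907706] vs [0.4659 0.1717 0.046 ] yaw -75.8568851518939 pitch 4.720772963950459
exp tip px [303.85303111 325.33686137] [254.65374034 296.05499434]
tip tri (array([0.45706775, 0.2058808 , 0.04224896]), np.float64(0.0018903037418279602)) [0.456257   0.21052026 0.046     ]
```

Run:
```python
from ax import *
import pickle
P=HOLE-D*(.14+.012); P[2]=.046+DZ
bot.servo_line(P,velocity=.08)
d={n:snap(n) for n in('scene','top','wrist')}; pickle.dump(d,open('v2.pkl','wb'))
print(get_obs()['time_s'],get_obs()['position']-P)
S,T=d['scene'],d['top']
print('hole px',proj(S,HOLE),'exp tip',proj(S,HOLE-.012*D),proj(T,HOLE-.012*D))
im=cv2.resize(S['frame'][285:345,270:350],(800,600),interpolation=2)
w=cv2.resize(d['wrist']['frame'],(240,180)); im[:180,:240]=w
cv2.imwrite('pics/c4.png',im[...,::-1])
```

```text
10.0417 [9.04743503e-05 1.66408474e-04 3.35357245e-05]
hole px [311.65785309 312.46256093] exp tip [309.35875887 316.25498948] [264.34515493 293.72818486]
```

View pics/c4.png

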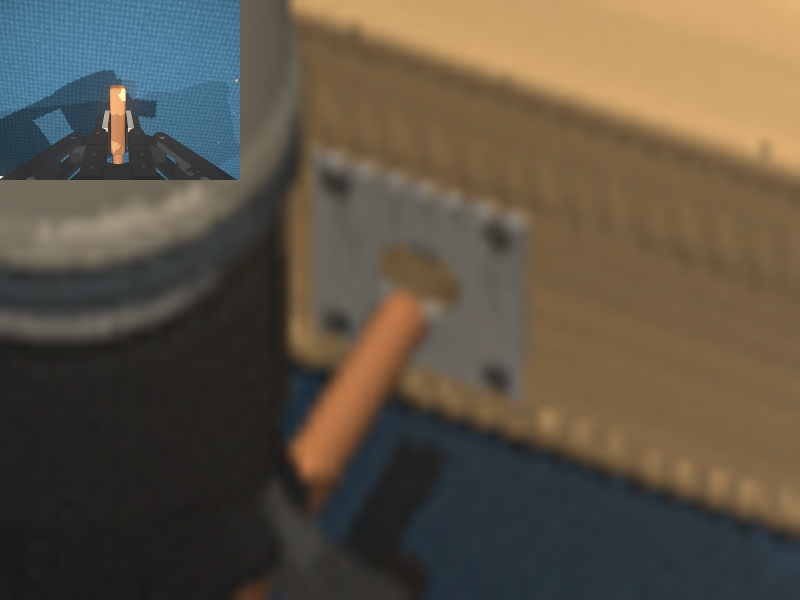

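The picture shows the tip at crop (404,303), which is scene (310.4,315), just in front of and in line with the hole at crop (421,279). The rod looks about 4 mm farther forward than planned and may be pitched slightly. I measure the axis again on the longer visible shank.

Run:
```python
from ax import *
import pickle
d=pickle.load(open('v2.pkl','rb')); S,T=d['scene'],d['top']
p,a=axis3(S,(299,313,314,333),T,(222,284,272,310))
print('axis at panel',p,'vs',HOLE,'yaw',np.degrees(np.arctan2(a[1],a[0])),'pitch',np.degrees(np.arcsin(a[2])))
for s in(-.012,-.05):
  print(s,proj(S,HOLE+s*D),proj(T,HOLE+s*D))
```

```text
px [300.01254 332.0075 ] [311.029   313.61636] 119
px [221.51768 304.0542 ] [265.298  293.2022] 238
axis at panel [0.46674152 0.17190904 0.04335167] vs [0.4659 0.1717 0.046 ] yaw -75.63211254494672 pitch -0.4452070691327521
-0.012 [309.35875887 316.25498948] [264.34515493 293.72818486]
-0.05 [301.83721518 328.66201343] [251.19270643 296.88595317]
```

Run:
```python
from ax import *
f0=None
for s in [-.012,-.005,0,.004,.008,.011,.014,.016,.018,.020,.022,.024,.026,.028,.030]:
    P=HOLE+D*(s-.14); P[2]=.047+DZ
    bot.servo_line(P,velocity=.03)
    o=get_obs(); f=np.array(o['wrist_force']); f0=f if f0 is None else f0
    g=f-f0; F=-g@D
    print(round(s*1e3),'axial',round(F,2),'perp',np.round(g+F*D,2),round(o['time_s'],1))
    if F>14 or np.linalg.norm(g+F*D)>8: break
T=snap('top','top3.png'); T0=__import__('pickle').load(open('v.pkl','rb'))['top']
m=lambda r:cv2.inRange(cv2.cvtColor(r['frame'],cv2.COLOR_RGB2HSV),(15,50,120),(32,255,255))[230:340,250:380]
for r in(T0,T): print('yellow max u',250+np.nonzero(m(r))[1].max(),m(r).sum()//255)
```

```text
-12 axial 0.0 perp [0. 0. 0.] 10.3
-5 axial -0.19 perp [1.61 0.4  0.19] 10.7
0 axial -0.67 perp [ 0.23  0.06 -0.09] 11.0
4 axial -0.07 perp [ 0.49  0.12 -0.33] 11.3
8 axial -0.26 perp [ 0.91  0.23 -0.05] 11.6
11 axial -0.19 perp [0.24 0.06 0.65] 11.8
14 axial -0.61 perp [0.36 0.09 0.3 ] 12.1
16 axial -0.24 perp [ 0.28  0.07 -0.23] 12.3
18 axial -1.39 perp [0.88 0.22 0.08] 12.6
20 axial -0.26 perp [ 0.78  0.19 -0.36] 12.8
22 axial 4.91 perp [ 0.29  0.07 -0.53] 13.1
24 axial 7.07 perp [ 0.97  0.24 -1.59] 13.3
26 axial 6.56 perp [ 0.38  0.09 -1.29] 13.6
28 axial 6.2 perp [ 0.46  0.11 -1.01] 13.8
30 axial 7.05 perp [-0.2  -0.05 -1.89] 14.1
yellow max u 349 6183
yellow max u 361 6692
```

The drawer sprang out: its front edge moved from column 349 to 361, about 32 mm. Next I withdraw the rod and lay it down.

Run:
```python
from ax import *
P=HOLE-D*.205; P[2]=.047+DZ
bot.servo_line(P,velocity=.08)
P=P.copy()
f0=np.array(get_obs()['wrist_force'])
P[2]=.026; bot.servo_line(P,velocity=.06)
for z in np.arange(.025,.0175,-.001):
    P[2]=z; bot.servo_line(P,velocity=.02); g=np.array(get_obs()['wrist_force'])-f0
    if g[2]>2.: break
print(z,g)
hand.move_gripper(.03); bot.dwell(.2); o=get_obs(); print(o['gripper_width'],o['time_s'])
P[2]=.20; bot.servo_line(P,velocity=.15)
H=HOLE+D*(.095+.147+.034); H[2]=.088
bot.reach([H[0],H[1],.20],down(13.95))
d={n:snap(n,n+'4.png') for n in('scene','top')}
import pickle; pickle.dump(d,open('v4.pkl','wb'))
print(get_obs()['time_s'],H, get_obs()['joint_pos'])
print('exp handle px',proj(d['scene'],H),proj(d['top'],H))
a=cv2.resize(d['scene']['frame'][180:420,150:450],(800,600)); cv2.imwrite('pics/c5.png',a[...,::-1])
```

```text
0.019999999999999997 [-0.51716046 -0.92965656  5.41584498]
0.030028518819134802 18.15
21.35 [ 0.53243672 -0.09615979  0.088     ] [-1.79781630e-01  2.77153942e-01  1.86036390e+00  1.92312811e-04
  1.00406903e+00  1.14566624e+00]
exp handle px [357.1864696  225.83361395] [365.29971284 269.56224268]
```

View pics/c5.png

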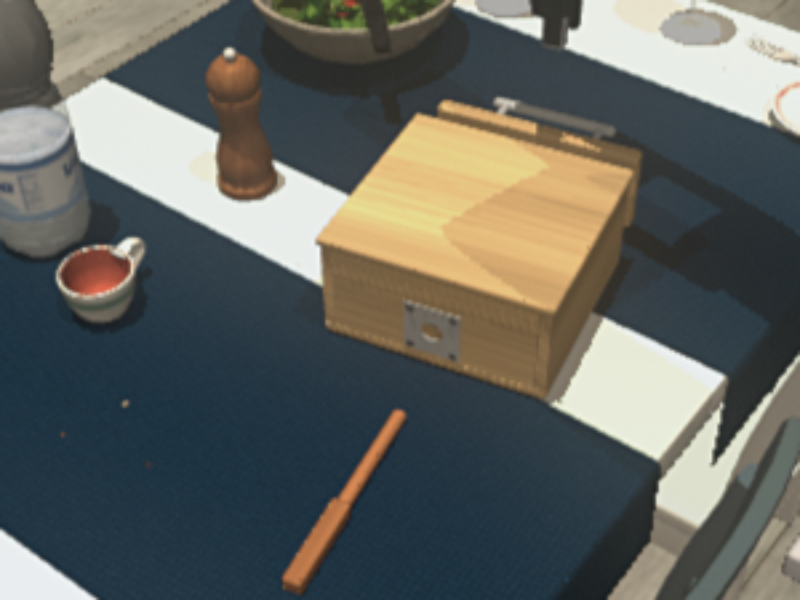

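View pics/top4.png

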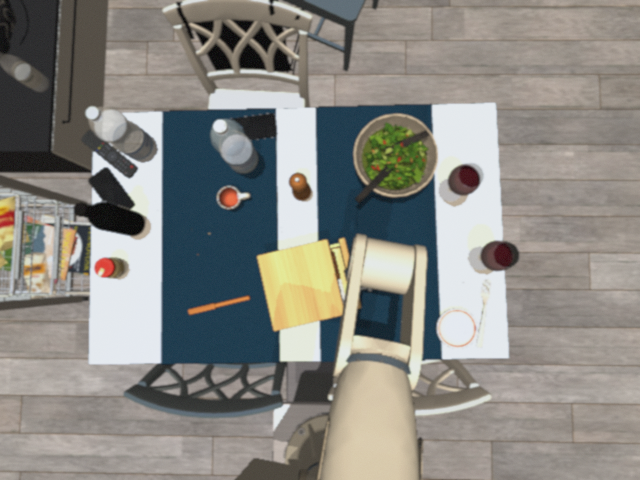

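The rod lies flat on the table and the mug and mill have not moved. The handle bar runs from crop (500,104) to (612,132), with its middle at scene (358.4,227.1). Next I pinch the handle and pull.

Run:
```python
from ax import *
import pickle
S=pickle.load(open('v4.pkl','rb'))['scene']
h=plane(S,(358.4,227.1),.088); out=(h-HOLE)@D-.242; print('drawer',out)
H0=HOLE+D*.242; H=H0+D*out; H[2]=.089
print(H,h)
bot.servo_line([H[0],H[1],.14],velocity=.12)
f0=np.array(get_obs()['wrist_force'])
bot.servo_line(H,velocity=.08)
print('down',np.array(get_obs()['wrist_force'])-f0)
hand.move_gripper(0,40); o=get_obs()
print('grip',o['gripper_width'],o['grip_force'],np.array(o['wrist_force'])-f0,o['time_s'])
for s in np.arange(out+.01,.121,.01).tolist()+[.1,]:
    if s<out+.005: break
    P=H0+D*min(s,.113); P[2]=.089; bot.servo_line(P,velocity=.06)
    g=np.array(get_obs()['wrist_force'])-f0; print(round(s,3),g.round(1),round(get_obs()['gripper_width'],4))
    if -g@D>12: break
    if s>.113: break
print(get_obs()['time_s'])
```

```text
drawer 0.030408897279865343
[ 0.53157099 -0.0926746   0.089     ] [ 0.52717281 -0.09376711  0.088     ]
down [-0.29789388  0.94989683 -0.25885653]
grip 0.00952293322726215 39.05004322528839 [-0.12550936 -0.84503872  4.39967943] 23.0917
0.04 [-0.6 -0.9  6.1] 0.0096
0.05 [-1.3 -0.6  6.2] 0.0093
0.06 [-0.6 -1.1  7. ] 0.0094
0.07 [-1.4 -1.3  6.3] 0.0092
0.08 [-0.9 -0.5  6.5] 0.0095
0.09 [-0.7 -1.   5.9] 0.0095
0.1 [-1.7 -1.4  7.5] 0.0091
0.11 [-1.6  2.3  7.6] 0.0098
0.12 [-2.4 13.5  9.9] 0.0094
25.875
```

Run:
```python
from ax import *
hand.move_gripper(.03); p=np.array(get_obs()['position'])
bot.servo_line(p+[0,0,.13],velocity=.12)
bot.goto_joints([-1.224,.353,1.633,0,1.155,0]); bot.dwell(.3)
d={n:snap(n) for n in('scene','top')}; o=get_obs(); print(o['time_s'],o['wrist_force'])
H=HOLE+D*(.242+.110); H[2]=.088
print('exp handle px',proj(d['scene'],H),proj(d['top'],H))
im=np.hstack([cv2.resize(d['scene']['frame'][120:420,150:450],(400,400)),cv2.resize(d['top']['frame'][120:370,260:510],(400,400))])
cv2.imwrite('pics/c6.png',im[...,::-1])
```

```text
29.775 [-0.02311665 -0.80177789  0.07198603]
exp handle px [367.3638049 209.5131143] [392.49998347 263.03174402]
```

View pics/c6.png

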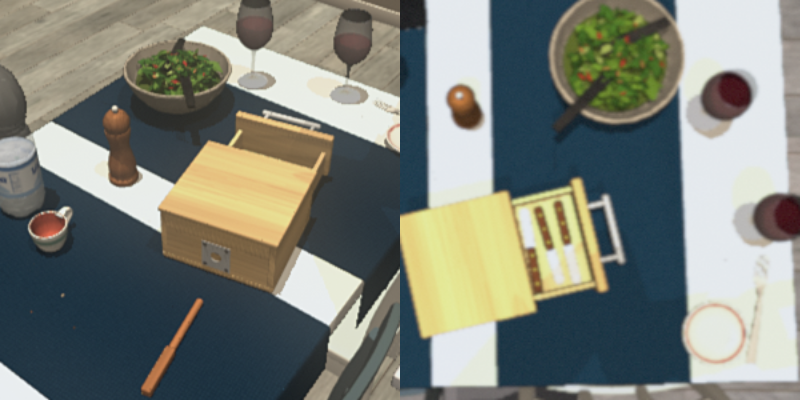

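The drawer is fully out: the handle middle is at top (393,264), against (392.5,263) expected at the stop. The rod lies on the table and the glass, mug and mill have not moved, so I hand in.

```bash
python3 -c "
from workcell import hand_in
print(hand_in())"
```

```text
the job is handed in; nothing more can be done
None
```

I released the latch with the rod, laid the rod on the table and pulled the drawer out to its stop. The last pictures show the glass, mug and mill where they were, and I handed the job in after about 30 s on the robot's clock (limit 64 s).

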